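# Stand a stub axle up and set it against the chuck's rail for measuring

### The arm

A 7-joint arm with a two-finger parallel gripper is mounted at the origin on the work surface. World frame = base frame: x ahead of the robot, y to its left, z up, the work surface at z = 0. Lengths are in m, angles in rad, forces in N, time in s.
With the tool pointing down it reaches from about 0.425 to 0.925 m from the base axis. Payload 6.8 kg.
Tool frame: the origin (TCP) lies on the centre line of the jaws, within the pads' length; the fingertips stand 14 mm ahead of it and the grasp point (between the pads) lies 5 mm behind it (r.tips_ahead is the distance from the TCP to the fingertips, in m); z points along the fingers, y is the line along which they close (so a half turn about z gives the same grasp; the last joint's range is limited). The gripper opens to 85 mm and grips with 20 to 120 N. Pads are 22 mm wide; open, the fingers measure 114 mm over their backs; the gripper's body (76 mm by 85 mm) begins 54 mm behind the grasp point. The pads swing forward as they close: fully open they stand 13 mm farther back than shut.
Start: joints at [1.206, 0.477, 0.022, 1.555, -0.011, 1.109, -0.083], TCP at [0.171, -0.653, 0.245] pointing down, gripper open.
Joint ranges: [-2.96, 2.96], [-0.34, 2.1], [-1.41, 1.46], [0.24, 2.44], [-1.37, 4.51], [0.17, 1.92], [-2.96, 2.96]. Speed limits (rad/s): [2.39, 2.39, 3.14, 3.14, 3.14, 3.14, 3.14].

### API

Orientations are given as a rotation vector (axis times angle).
In Python, from bench import r, eyes gives the robot as it stands.
- The arm moves only by the tool step_arm, never from a script. Its argument "rows" is a list of rows, each a list of 6 numbers: the shift along the world's x, y, z in units of 60 cm (1.0 is 60 cm), then the turn, a rotation vector about the world's x, y, z in units of pi rad (1.0 is pi rad). In form: [[x, y, z, rx, ry, rz], ...]. A call has 1 to 5 rows; each row is the pose to reach, as a shift and turn from the pose commanded when the call began, turning the shorter way round; what a row does not reach only later rows make up. A row lasts 1/12 s, in which the tool goes at most 41.7 mm and 7.16 degrees, less where a joint would pass 70% of its speed; a pose out of reach is approached as far as the arm can. A call with a number of a shift or a turn outside -1 to 1 is refused whole. A call with a gripper value outside its range is refused whole. "jaw" is the closure, from 0 (fully open) to 1 (shut), set as the call begins (left out, the last holds). The fingers move at their own pace and stop on an object; "squeeze" is the grip in N (left out, the last holds). Time passes only in rows, so rows that repeat a pose let the fingers close. It gives the time, the measured TCP pose, the force, the opening and the grip force at its end, in the units of the state.
- r.get_obs(): the state, without advancing time (a new reading comes with each control period).
- eyes.grab_frame(name): name is "scene" or "top" or "wrist"; returns the picture (420x560x3 uint8, red, green, blue); there is no depth.
- eyes.camera_info(name): a dict with "mtx" (3x3 intrinsics, pixels), "extrinsics" (4x4, takes a point from camera to world coordinates); the wrist camera has in their place "tool_from_camera" (4x4, takes a point from camera to tool coordinates, whose origin is the TCP and whose axes are the flange's). Camera axes: x right, y down, z forward; pixel columns grow to the right and rows downward; lengths in m; the calibration is good to about 2 mm. A picture is of the moment at which its call begins: read the wrist's pose just before it. camera_info takes no time and is no camera call.
- r.hand_in(): hands the job in; it is judged then, once.
The state is a dict: "clock": time; "joints": joint angles; "qvel": joint speeds; "tau": joint torques, N m; "tcp_pos": TCP position; "orientation": TCP orientation; "contact_force": force on the tool from outside, world axes, zero at the start; "moment": the same for the moment, N m; "grip_width": finger opening in m; "gripper_force": force on a finger pad.
Only numpy, scipy, OpenCV 4.12 (cv2) and the standard library are available. Lean on these libraries where they do the work, as an engineer would, in place of code of your own. Each camera call takes 0.05 s, during which the arm holds its last target. There are 200 camera calls.

### The job

The steel stub axle is lying on the granite: tip it up by its threaded end, with the edge of its square flange staying on the granite as the pivot, and ease it down until it stands on its flange, then let go. Then take hold of it afresh and set it down gently, standing on the magnetic chuck (magnet is off) with one side of its flange flat against the chuck's raised back rail and the whole flange on the pole face. Don't let the axle drop or slam, and leave the other things on the table where they are.

Things in the scene. Friction and masses are not known exactly. Their poses are not given: they have to be found in the camera images.
- axle_mid (a point): bright turned-steel stub axle, 150 mm long, about 0.8 kg: round stepped shaft with a square flange at one end, a thread at the other. This point: on its axis, half-way along. z runs along the axis from flange to thread; x, y are square to the flange's sides. It starts lying on its +x flange side and the thread's tip, axis sloping 9 deg down to the thread, which points away from the robot
- axle_foot (a point): centre of the axle's flange face (its underside when standing), 75 mm along -z from axle_mid, same axes. From this face along z: flange 60 x 60 mm from 0 to 10 mm; then shaft diameter 30 to 45 mm, diameter 25 to 90 mm, diameter 20 to 130 mm, thread diameter 16 to 150 mm. Centre of mass about 43 mm along
- chuck: magnetic chuck, fixed grey block; origin at the centre of its underside, z up, x away from the robot. Its flat striped steel pole face lies 48 mm above the granite and measures 100 mm (x) by 175 mm (y). A dark rail runs along its far long side. From the near side a hex key sticks out 52 mm, top 24 mm above the granite; low ledges stick out 16 mm at its short ends
- chuck_rail (a point): middle of the rail's inner face, level with the pole face (50 mm along x and 48 mm above chuck's origin), same axes: x points out through the rail, y along it. The rail is straight, stands 8 mm above the pole face and is 8 mm thick. The pole face spans x = -100 to 0, y = -87.5 to 87.5 mm here; a flange flat against the rail has its centre at x = -30 mm
- vblock: bystander: steel V-block 70 x 60 x 45 mm, origin at the centre of its underside
- bottle: bystander: clear water bottle with blue cap, diameter 64, 205 mm high, origin at the centre of its underside
- refball: bystander: white calibration sphere of diameter 30 on a dark steel stand, 120 mm high, foot of diameter 76, origin at the centre of its underside
- marker: bystander: white and teal marker pen lying down, 135 x 20 x 22 mm, origin at the centre of its underside
Not all that is in view belongs to the job. There is more than one size of the chuck; the job needs the smallest.

How it is judged:
On the way:
1. the axle stands upright on its flange on the granite, let go (angle between axle_mid's own z axis and vertical below 0.06 rad and height (world z) of axle_foot below 0.006 m and contact force between the fingers and axle below 0.1 N), for 0.3 s.
At the end, for the whole second after the job is handed in: the axle stands at rest on the pole face of the chuck, upright within 0.04 rad, its flange wholly on the pole face, one flange side against the rail (centre 26 to 34 mm from the rail's inner face, that is within 4 mm of touching) and parallel to it within 0.07 rad (about 4 deg) (angle between axle_mid's own z axis and vertical below 0.04 rad and z of axle_foot in the frame of chuck_rail between -0.003 and 0.003 m and x of axle_foot in the frame of chuck_rail between -0.034 and -0.026 m and y of axle_foot in the frame of chuck_rail between -0.0585 and 0.0585 m and (angle between the x axis of axle_mid and the x axis of chuck_rail, either way round below 0.07 rad or angle between the y axis of axle_mid and the x axis of chuck_rail, either way round below 0.07 rad) and linear speed of axle below 0.02 m/s).
It fails at once if the flange leaves the granite while the axle is not yet upright, or the axle falls over on the chuck (height (world z) of axle_foot above 0.045 m and angle between axle_mid's own z axis and vertical above 0.35 rad).
It fails at once if the axle drops over or slams (turns faster than 4.5 rad/s) (angular speed of axle above 4.5 rad/s).
It fails at once if the axle is dropped (let go with its foot more than 6 mm above the pole face) or slammed on the chuck (over 90 N) ((z of axle_foot in the frame of chuck_rail above 0.006 m and contact force between the fingers and axle below 0.1 N) or contact force between axle and chuck above 90 N).
It fails at once if a bystander (V-block, bottle, calibration sphere, marker) is moved by over 25 mm (distance of any of vblock, bottle, refball, marker from where it was at the start of the episode above 0.025 m).
It also fails if it takes over 61 s, if anything falls off the work surface, if the arm or the gripper's body presses on something with over 40 N, if the wrist force passes 120 N, or if a joint passes its speed limit or range.

## Working session

There is one attempt and no reset: what is moved stays moved. The work goes in short steps, Python scripts to look and compute and a tool call to move; the robot and the scene stay as the last step left them, time stands still between calls to the robot, and variables do not carry over. Pictures are saved under pics/ and viewed, at most 10 in all, crops included, and the job is handed in when it is done.

Besides the shell and the picture viewer there is one more tool, called after ">>>" as name(argument=value, ...), one argument or row to a line, values as JSON. step_arm: Moves the arm, as the interface text tells. Shifts and turns lie within -1 to 1; 1 stands for 60 cm of shift or pi rad of turn. Its arguments: {"type":"object","properties":{"rows":{"type":"array"},"jaw":{"type":"number"},"squeeze":{"type":"number"}},"required":["rows"]}

```bash
mkdir -p pics; ls; python3 - <<'E'
from bench import r, eyes
import cv2
for n in("scene","top"):
    im=eyes.grab_frame(n); cv2.imwrite(f"pics/{n}0.png",im[:,:,::-1])
    i=eyes.camera_info(n); print(n,i["mtx"].tolist(),i["extrinsics"].round(4).tolist())
print(eyes.camera_info("wrist")); print(r.get_obs())
E
```

```text
pics
scene [[417.29027512776764, 0.0, 275.24657906078323], [0.0, 417.29027512776764, 214.29264016643117], [0.0, 0.0, 1.0]] [[-0.5715, 0.6395, -0.5141, 1.0978], [0.8204, 0.4324, -0.3742, 0.4487], [-0.017, -0.6356, -0.7718, 0.9937], [0.0, 0.0, 0.0, 1.0]]
top [[480.80042971252846, 0.0, 281.48382558100144], [0.0, 480.80042971252846, 214.1116468279186], [0.0, 0.0, 1.0]] [[0.0142, -0.996, 0.0878, 0.3603], [-0.9997, -0.0161, -0.0204, 0.013], [0.0218, -0.0875, -0.9959, 1.3017], [0.0, 0.0, 0.0, 1.0]]
{'mtx': array([[309.3579348 ,   0.        , 272.07579706],
       [  0.        , 309.3579348 , 213.4689598 ],
       [  0.        ,   0.        ,   1.        ]]), 'tool_from_camera': array([[-1.34045457e-03, -9.52516480e-01, -3.04484085e-01,
         7.65109269e-02],
       [ 9.99998653e-01, -1.56528859e-03,  4.94312906e-04,
         7.69074326e-05],
       [-9.47446652e-04, -3.04483012e-01,  9.52517295e-01,
        -1.28620098e-01],
       [ 0.00000000e+00,  0.00000000e+00,  0.00000000e+00,
         1.00000000e+00]])}
{'clock': 0.1, 'joints': array([ 1.20591448,  0.47773407,  0.02235096,  1.55635212, -0.01151225,
        1.10926803, -0.08307172]), 'qvel': array([ 1.44117617e-03, -1.94404353e-03, -5.39022019e-04, -2.67731752e-03,
        6.46726014e-04,  1.48859663e-03, -1.95701498e-05]), 'tau': array([ 4.36803588e-03, -5.97764754e+01,  1.61376178e+00, -2.81954813e+01,
        1.28850222e-02,  5.00400361e-03,  4.46423451e-05]), 'tcp_pos': array([ 0.17129145, -0.65238469,  0.2444121 ]), 'orientation': array([-3.11413904e+00, -4.02094849e-01,  5.01786788e-04]), 'contact_force': array([-0.18635962,  1.16791707,  0.65373976]), 'moment': array([-0.01246336,  0.02972933, -0.07584631]), 'gripper_force': 0.0, 'grip_width': 0.08516775768549531}
```

View pics/scene0.png

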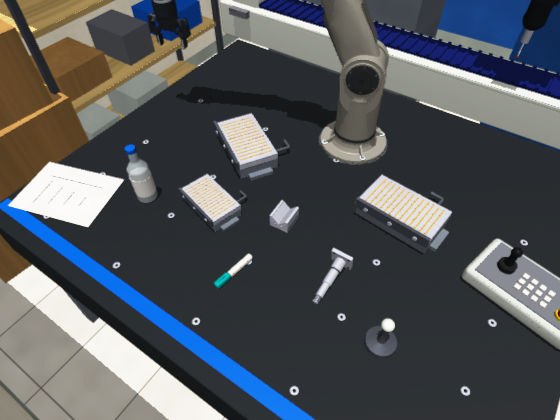

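View pics/top0.png

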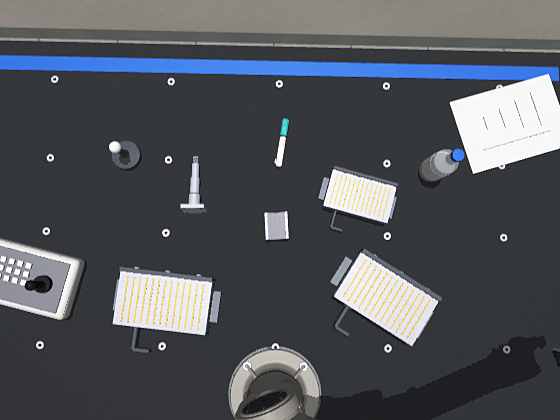

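Scene: axle at (335,275) in the scene view and (194,185) in the top view, flange nearest the robot, thread away. Chuck candidates in the top view are (163,300), (388,297) and (360,195). The last looks smallest; I'll check that by measuring the pole faces. The V-block at (276,225) and the marker are the other lookalikes.

```bash
cat > h.py <<'E'
from bench import r, eyes
import numpy as np, cv2
from scipy.spatial.transform import Rotation as R
def ext(n, o=None):
    i=eyes.camera_info(n)
    if n!="wrist": return i["mtx"],i["extrinsics"]
    T=np.eye(4); T[:3,:3]=R.from_rotvec(o["orientation"]).as_matrix(); T[:3,3]=o["tcp_pos"]
    return i["mtx"],T@i["tool_from_camera"]
def ray(K,E,uv,z):
    uv=np.atleast_2d(np.asarray(uv,float)); d=np.c_[uv,np.ones(len(uv))]@np.linalg.inv(K).T@E[:3,:3].T
    c=E[:3,3]; return c+d*((z-c[2])/d[:,2:])
def proj(K,E,p):
    q=(np.atleast_2d(p)-E[:3,3])@E[:3,:3]; q=q@K.T; return q[:,:2]/q[:,2:]
E
python3 - <<'E'
from h import *
im=cv2.imread("pics/top0.png"); K,E=ext("top")
g=cv2.cvtColor(im,cv2.COLOR_BGR2GRAY)
for n,(x0,y0,x1,y1) in dict(A=(100,255,230,350),B=(320,235,455,360),C=(310,155,410,240)).items():
    m=np.zeros_like(g); m[y0:y1,x0:x1]=(g[y0:y1,x0:x1]>185)*255
    m=cv2.morphologyEx(m,cv2.MORPH_CLOSE,np.ones((5,5)))
    c=max(cv2.findContours(m,0,2)[0],key=cv2.contourArea)
    b=cv2.boxPoints(cv2.minAreaRect(c)); p=ray(K,E,b,.048)
    print(n,b.round(1).tolist(),p.round(4)[:,:2].tolist(),np.linalg.norm(p-np.roll(p,1,0),axis=1).round(4),p.mean(0).round(4))
a=cv2.resize(im[150:220,165:225],None,fx=6,fy=6,interpolation=cv2.INTER_CUBIC)
b=cv2.resize(im[155:240,305:405],None,fx=4,fy=4,interpolation=cv2.INTER_CUBIC)
o=np.zeros((440,780,3),np.uint8); o[:420,:360]=a; o[:340,370:770]=b
cv2.imwrite("pics/crop.png",o)
m=np.zeros_like(g); m[145:225,170:220]=(g[145:225,170:220]>95)*255
c=max(cv2.findContours(m,0,2)[0],key=cv2.contourArea)
bx=cv2.boundingRect(c); print("axle",bx,cv2.fitLine(c,2,0,.01,.01).ravel())
E
```

```text
A [[112.30000305175781, 323.3999938964844], [119.30000305175781, 265.3999938964844], [212.10000610351562, 276.6000061035156], [205.10000610351562, 334.6000061035156]] [[0.1843, 0.4143], [0.3315, 0.403], [0.3061, 0.164], [0.1588, 0.1778]] [0.2378 0.1477 0.2404 0.1479] [0.2452 0.2898 0.048 ]
B [[332.8999938964844, 295.6000061035156], [361.6000061035156, 250.5], [440.0, 300.3999938964844], [411.29998779296875, 345.5]] [[0.2615, -0.1487], [0.3787, -0.2231], [0.2525, -0.4274], [0.1371, -0.3515]] [0.2379 0.1389 0.2402 0.1381] [ 0.2574 -0.2877  0.048 ]
C [[322.6000061035156, 205.10000610351562], [332.79998779296875, 168.6999969482422], [396.8999938964844, 186.5], [386.79998779296875, 222.89999389648438]] [[0.4963, -0.1205], [0.5937, -0.1467], [0.5491, -0.3171], [0.452, -0.2897]] [0.1749 0.1009 0.1761 0.1009] [ 0.5228 -0.2185  0.048 ]
axle (180, 156, 24, 53) [ 1.0845312e-01 -9.9410158e-01  1.9178787e+02  1.9230302e+02]
```

View pics/crop.png

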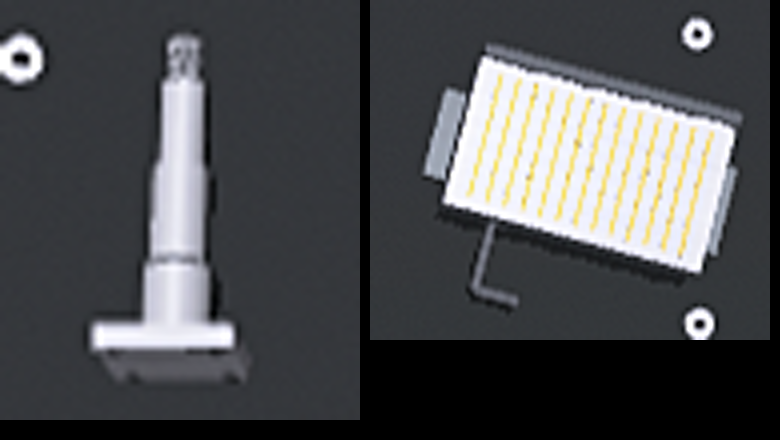

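Chuck C, (360,195) in the top view, measures 175 x 101 mm, so it's the smallest and the target. The crop shows the axle's flange strip at px (180–204, 204–208) and its thread tip at (195.5,156).

```bash
python3 - <<'E'
from h import *
K,E=ext("top")
f=ray(K,E,[[180.3,203.8],[204.2,203.8],[180.3,208.3],[204.2,208.3]],.060); t=ray(K,E,[195.5,156],.012)[0]
print(f.round(4),t.round(4)); m=f.mean(0); d=t-m
print("yaw",np.degrees(np.arctan2(d[1],d[0])),"len",np.hypot(*d[:2]), "expect ~", .145*np.cos(.155)+.03*np.sin(.155))
Ks,Es=ext("scene"); print(proj(Ks,Es,[t,m]))
print(ray(K,E,[276,225],.045),ray(K,E,[125,155],0),r.tips_ahead)
E
```

```text
[[0.4923 0.2496 0.06  ]
 [0.4933 0.188  0.06  ]
 [0.4806 0.2492 0.06  ]
 [0.4816 0.1877 0.06  ]] [0.6284 0.222  0.012 ]
yaw 1.35182588082448 len 0.14147065382551485 expect ~ 0.14789307494099907
[[313.34814468 301.20806437]
 [340.8666229  252.77154037]]
[[0.44221712 0.00117918 0.045     ]] [[0.63003875 0.41563262 0.        ]] 0.014
```

>>> step_arm(
  rows=[
    [0.46, 0.98, 0, 0, 0, 0],
    [0.46, 0.98, 0, 0, 0, 0],
    [0.46, 0.98, 0, 0, 0, 0],
    [0.46, 0.98, 0, 0, 0, 0],
    [0.46, 0.98, 0, 0, 0, 0],
  ],
  jaw=0,
  squeeze=20,
)

```text
clock: 0.52
tcp_pos: [0.2603, -0.4622, 0.2449]
orientation: [-3.115, -0.402, 0.001]
contact_force: [0.2, -0.2, 0.2]
grip_width: 0.0857
gripper_force: 0.0
```

>>> step_arm(
  rows=[
    [0.46, 0.98, 0, 0, 0, 0],
    [0.46, 0.98, 0, 0, 0, 0],
    [0.46, 0.98, 0, 0, 0, 0],
    [0.46, 0.98, 0, 0, 0, 0],
    [0.46, 0.98, 0, 0, 0, 0],
  ],
)

```text
clock: 0.93
tcp_pos: [0.3486, -0.2737, 0.2452]
orientation: [3.116, 0.402, -0.0]
contact_force: [1.4, -0.7, 1.0]
grip_width: 0.0853
gripper_force: 0.0
```

>>> step_arm(
  rows=[
    [0.36, 0.82, -0.1, 0, 0, -0.075],
    [0.36, 0.82, -0.1, 0, 0, -0.075],
    [0.36, 0.82, -0.1, 0, 0, -0.075],
    [0.36, 0.82, -0.1, 0, 0, -0.075],
    [0.36, 0.82, -0.1, 0, 0, -0.075],
  ],
)

```text
clock: 1.35
tcp_pos: [0.4263, -0.098, 0.2237]
orientation: [3.141, 0.032, 0.0]
contact_force: [0.9, -0.6, -0.5]
grip_width: 0.0853
gripper_force: 0.0
```

>>> step_arm(
  rows=[
    [0.22, 0.5, -0.06, 0, 0, 0],
    [0.22, 0.5, -0.06, 0, 0, 0],
    [0.22, 0.5, -0.06, 0, 0, 0],
    [0.22, 0.5, -0.06, 0, 0, 0],
    [0.22, 0.5, -0.06, 0, 0, 0],
  ],
)

```text
clock: 1.77
tcp_pos: [0.5098, 0.0916, 0.2007]
orientation: [3.141, 0.033, -0.0]
contact_force: [1.1, -1.0, 0.5]
grip_width: 0.0853
gripper_force: 0.0
```

>>> step_arm(
  rows=[
    [0.119, 0.214, -0.067, 0, 0, 0],
    [0.119, 0.214, -0.067, 0, 0, 0],
    [0.119, 0.214, -0.067, 0, 0, 0],
    [0.119, 0.214, -0.067, 0, 0, 0],
    [0.119, 0.214, -0.067, 0, 0, 0],
  ],
)

```text
clock: 2.18
tcp_pos: [0.581, 0.2248, 0.1589]
orientation: [-3.137, -0.043, 0.003]
contact_force: [0.6, 0.2, 0.2]
grip_width: 0.0852
gripper_force: 0.0
```

```bash
python3 - <<'E'
from h import *
o=r.get_obs(); im=eyes.grab_frame("wrist"); cv2.imwrite("pics/w1.png",im[:,:,::-1])
K,E=ext("wrist",o); np.savez("w1.npz",K=K,E=E); print(o["tcp_pos"],o["joints"].round(2))
# predicted pixels of axis points
a=np.radians(9); foot=np.array([.4775,.2175,.0312])
for s in(0,.01,.045,.09,.13,.15): print(s,proj(K,E,foot+s*np.array([np.cos(a),.0,-np.sin(a)])).round(1))
E
```

```text
[0.58095469 0.22483876 0.15888041] [-0.12  0.53 -0.47  1.74  0.28  0.94 -2.24]
0 [[276.8 310.1]]
0.01 [[277.1 300.3]]
0.045 [[278.2 265.3]]
0.09 [[279.6 218.3]]
0.13 [[280.9 174.6]]
0.15 [[281.6 152.1]]
```

View pics/w1.png

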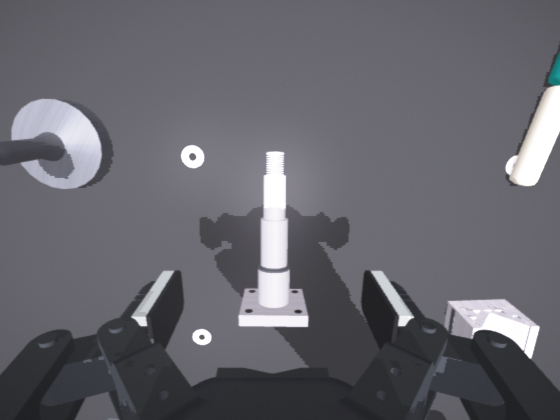

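The wrist view shows the axle centred between the fingers: thread tip at (275,152), the 20/16 mm step at (275,175), the ring at (274,267) and the flange at (274,300). The refball is upper left and the V-block lower right, and both are clear.

```bash
python3 - <<'E'
from h import *
d=np.load("w1.npz");K,E=d["K"],d["E"]
print(ray(K,E,[275.3,153],.012),ray(K,E,[274.3,176],.020),ray(K,E,[274.2,240],.030),ray(K,E,[273.5,268],.035),ray(K,E,[[240,317],[308,317]],.061))
o=r.get_obs();print(o["tcp_pos"],o["orientation"],o["clock"])
E
```

```text
[[0.62519452 0.22316993 0.012     ]] [[0.60626451 0.22354442 0.02      ]] [[0.55006901 0.22208098 0.03      ]] [[0.52468469 0.22201819 0.035     ]] [[0.49060977 0.2499865  0.061     ]
 [0.49226866 0.19145178 0.061     ]]
[0.58044521 0.22160584 0.15933524] [-3.13993871 -0.04005283  0.00356899] 2.2333
```

>>> step_arm(
  rows=[
    [0.003, 0.0015, -0.06, 0, 0, 0],
    [0.003, 0.0015, -0.12, 0, 0, 0],
    [0.003, 0.0015, -0.18, 0, 0, 0],
    [0.003, 0.0015, -0.22, 0, 0, 0],
    [0.003, 0.0015, -0.236, 0, 0, 0],
  ],
)

```text
clock: 2.65
tcp_pos: [0.5802, 0.2161, 0.0156]
orientation: [3.138, 0.031, -0.009]
contact_force: [-1.1, -0.3, -0.9]
grip_width: 0.0853
gripper_force: 0.0
```

>>> step_arm(
  rows=[
    [0, 0, 0, 0, 0, 0],
    [0, 0, 0, 0, 0, 0],
    [0, 0, 0, 0, 0, 0],
    [0, 0, 0, 0, 0, 0],
    [0, 0, 0, 0, 0, 0],
  ],
  jaw=0.5,
  squeeze=20,
)

```text
clock: 3.07
tcp_pos: [0.5839, 0.2194, 0.021]
orientation: [-3.141, -0.033, -0.004]
contact_force: [-0.5, 0.1, 0.3]
grip_width: 0.043
gripper_force: 0.0
```

>>> step_arm(
  rows=[
    [0, 0, 0, 0, 0, 0],
    [0, 0, 0, 0, 0, 0],
    [0, 0, 0, 0, 0, 0],
  ],
)

```text
clock: 3.32
tcp_pos: [0.583, 0.2191, 0.0197]
orientation: [-3.141, -0.033, -0.001]
contact_force: [-0.4, 0.1, -0.3]
grip_width: 0.0428
gripper_force: 0.0
```

```bash
python3 - <<'E'
from h import *
o=r.get_obs();print(o["tcp_pos"],o["orientation"],o["clock"],o["qvel"].round(3))
E
```

```text
[0.58296047 0.21914321 0.01965262] [-3.14129375e+00 -3.31378182e-02 -7.82892197e-04] 3.3167 [-0.001  0.006  0.003  0.002  0.    -0.002 -0.001]
```

>>> step_arm(
  rows=[
    [0, 0.005, -0.003, 0, 0, 0],
    [0, 0.005, -0.003, 0, 0, 0],
    [0, 0.005, -0.003, 0, 0, 0],
  ],
)

```text
clock: 3.57
tcp_pos: [0.5826, 0.2225, 0.0173]
orientation: [-3.141, -0.034, 0.001]
contact_force: [-0.2, -0.3, -0.1]
grip_width: 0.0426
gripper_force: 0.0
```

>>> step_arm(
  rows=[
    [0, 0, 0, 0, 0, 0],
    [0, 0, 0, 0, 0, 0],
    [0, 0, 0, 0, 0, 0],
    [0, 0, 0, 0, 0, 0],
    [0, 0, 0, 0, 0, 0],
  ],
  jaw=1,
  squeeze=25,
)

```text
clock: 3.98
tcp_pos: [0.5829, 0.2225, 0.0176]
orientation: [-3.141, -0.033, -0.0]
contact_force: [0.4, 1.2, -0.1]
grip_width: 0.019
gripper_force: 25.8
```

>>> step_arm(
  rows=[
    [0, 0, 0, 0, 0, 0],
    [0, 0, 0, 0, 0, 0],
  ],
)

```text
clock: 4.15
tcp_pos: [0.5828, 0.2225, 0.0176]
orientation: [-3.141, -0.033, -0.0]
contact_force: [-0.5, 0.8, 0.7]
grip_width: 0.0187
gripper_force: 25.8
```

>>> step_arm(
  rows=[
    [-0.002, 0, 0.013, 0, 0, 0],
    [-0.006, 0, 0.026, 0, 0, 0],
    [-0.011, 0, 0.041, 0, 0, 0],
    [-0.017, 0, 0.056, 0, 0, 0],
    [-0.025, 0, 0.0705, 0, 0, 0],
  ],
)

```text
clock: 4.57
tcp_pos: [0.5669, 0.2215, 0.0605]
orientation: [3.14, 0.033, -0.002]
contact_force: [-0.7, -1.0, -5.7]
grip_width: 0.019
gripper_force: 24.6
```

```bash
python3 - <<'E'
from h import *
o=r.get_obs();print(o["tcp_pos"],o["orientation"],o["moment"],o["contact_force"])
im=eyes.grab_frame("scene")[:,:,::-1]; im2=eyes.grab_frame("wrist")[:,:,::-1]
a=cv2.resize(im[210:340,270:400],(560,560),interpolation=cv2.INTER_CUBIC)[:420]
cv2.imwrite("pics/s1.png",np.hstack([a[:,:400],im2[:, 80:480]]))
E
```

```text
[0.56685007 0.22153745 0.06046299] [ 3.14047039e+00  3.33341967e-02 -1.53912923e-03] [ 0.13975841  0.11379646 -0.06243397] [-0.65405801 -0.96296901 -5.73587033]
```

View pics/s1.png

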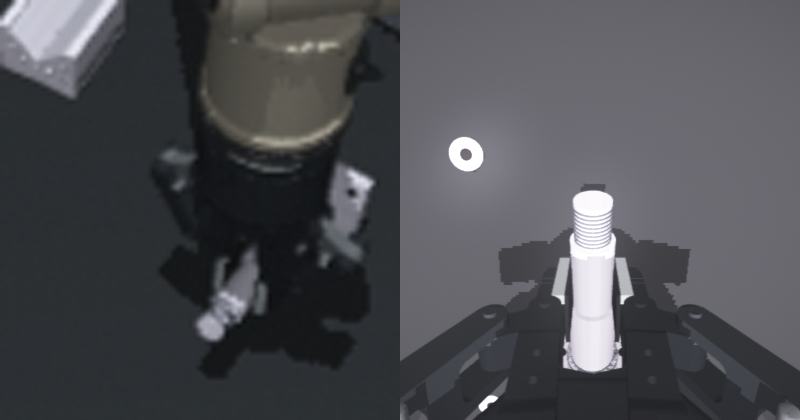

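>>> step_arm(
  rows=[
    [-0.009, 0, 0.0135, 0, 0, 0],
    [-0.019, 0, 0.026, 0, 0, 0],
    [-0.03, 0, 0.038, 0, 0, 0],
    [-0.042, 0, 0.049, 0, 0, 0],
    [-0.055, -0.001, 0.0585, 0, 0, 0],
  ],
)

```text
clock: 5.08
tcp_pos: [0.5339, 0.2215, 0.0956]
orientation: [3.141, 0.034, 0.0]
contact_force: [0.2, -0.0, -7.6]
grip_width: 0.0192
gripper_force: 24.9
```

>>> step_arm(
  rows=[
    [-0.0137, 0, 0.0085, 0, 0, 0],
    [-0.028, 0, 0.016, 0, 0, 0],
    [-0.043, 0, 0.022, 0, 0, 0],
    [-0.0587, 0, 0.0265, 0, 0, 0],
    [-0.0745, -0.001, 0.03, 0, 0, 0],
  ],
)

```text
clock: 5.5
tcp_pos: [0.4895, 0.221, 0.1134]
orientation: [-3.141, -0.033, -0.001]
contact_force: [1.6, -0.2, -6.0]
grip_width: 0.0187
gripper_force: 24.6
```

```bash
python3 - <<'E'
from h import *
o=r.get_obs();print(o["tcp_pos"],o["orientation"],o["moment"],o["contact_force"])
im=eyes.grab_frame("scene")[:,:,::-1]; im2=eyes.grab_frame("wrist")[:,:,::-1]
a=cv2.resize(im[190:320,280:410],(560,560),interpolation=cv2.INTER_CUBIC)[:420]
cv2.imwrite("pics/s2.png",np.hstack([a[:,:400],im2[:, 80:480]]))
E
```

```text
[0.48946463 0.22096233 0.11341172] [-3.14126302e+00 -3.33374249e-02 -1.35818510e-03] [-0.06261478 -0.22324612 -0.00663961] [ 1.60149189 -0.17160454 -5.97912061]
```

View pics/s2.png

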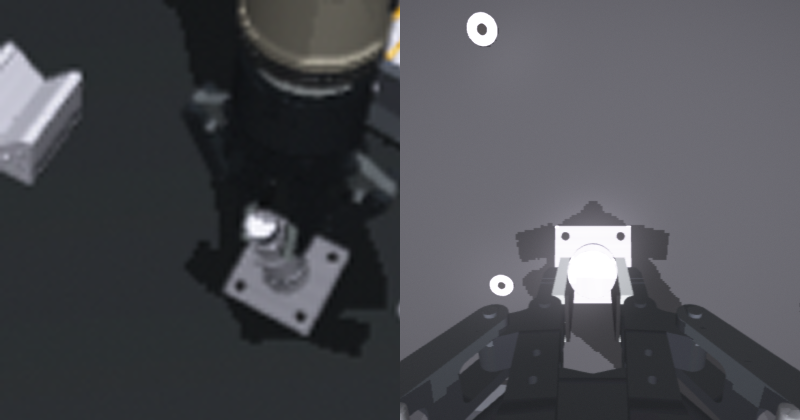

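The wrist view (right half) shows the flange at (590,240) well up and the axle about 65–70° up. Carrying on with the arc.

>>> step_arm(
  rows=[
    [-0.016, 0, 0.002, 0, 0, 0],
    [-0.032, 0, 0.0023, 0, 0, 0],
    [-0.048, 0, 0.0015, 0, 0, 0],
    [-0.057, -0.001, 0.0005, 0, 0, 0],
    [-0.0643, -0.001, -0.001, 0, 0, 0],
  ],
)

```text
clock: 6.02
tcp_pos: [0.4509, 0.2204, 0.1127]
orientation: [-3.141, -0.034, -0.001]
contact_force: [0.8, -2.8, 3.0]
grip_width: 0.0188
gripper_force: 24.4
```

>>> step_arm(
  rows=[
    [-0.004, 0, -0.001, 0, 0, 0],
    [-0.008, 0, -0.002, 0, 0, 0],
    [-0.012, 0, -0.003, 0, 0, 0],
    [-0.0157, 0, -0.0035, 0, 0, 0],
    [-0.0157, 0, -0.0035, 0, 0, 0],
  ],
)

```text
clock: 6.43
tcp_pos: [0.4418, 0.2203, 0.1104]
orientation: [3.141, 0.033, 0.0]
contact_force: [-1.2, -2.2, 5.9]
grip_width: 0.0186
gripper_force: 24.2
```

```bash
python3 - <<'E'
from h import *
o=r.get_obs();print(o["tcp_pos"],o["moment"],o["contact_force"])
im=eyes.grab_frame("scene")[:,:,::-1]; im2=eyes.grab_frame("wrist")[:,:,::-1]
a=cv2.resize(im[180:310,290:420],(560,560),interpolation=cv2.INTER_CUBIC)[:420]
cv2.imwrite("pics/s3.png",np.hstack([a[:,:400],im2[:, 80:480]]))
E
```

```text
[0.44182967 0.22034288 0.11042373] [-0.52657329  0.0833001  -0.01367344] [-1.23522085 -2.23069471  5.94525158]
```

View pics/s3.png

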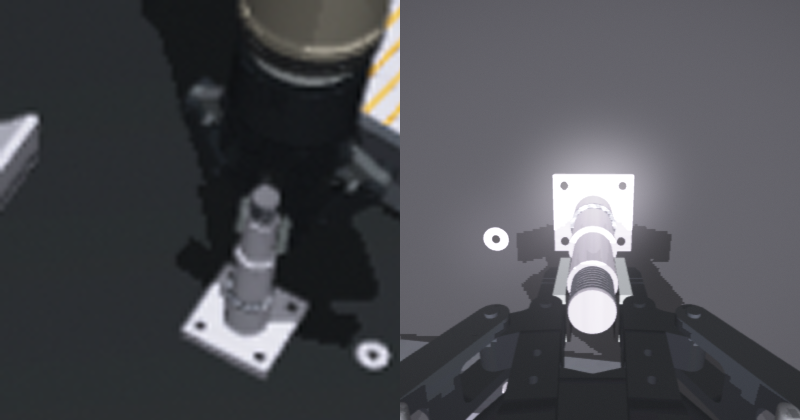

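```bash
python3 - <<'E'
from h import *
o=r.get_obs();K,E=ext("wrist",o)
c=ray(K,E,[[233,174],[314,174],[314,250],[233,250]],.010); print(c.round(4),c.mean(0),np.linalg.norm(c-np.roll(c,1,0),axis=1)); print(ray(K,E,[272,312],.150),ray(K,E,[274,247],.090))
E
```

```text
[[0.4759 0.2496 0.01  ]
 [0.4771 0.1891 0.01  ]
 [0.4152 0.1854 0.01  ]
 [0.4139 0.2508 0.01  ]] [0.445526   0.21872601 0.01      ] [0.06196463 0.06050489 0.06199228 0.06543762]
[[0.45540953 0.22021565 0.15      ]] [[0.45263632 0.2190597  0.09      ]]
```

>>> step_arm(
  rows=[
    [0, 0, 0, 0, 0, 0],
    [0, 0, 0, 0, 0, 0],
    [0, 0, 0, 0, 0, 0],
    [0, 0, 0, 0, 0, 0],
    [0, 0, 0, 0, 0, 0],
  ],
  jaw=0.55,
)

```text
clock: 6.95
tcp_pos: [0.442, 0.2205, 0.1101]
orientation: [-3.141, -0.034, 0.0]
contact_force: [0.6, -0.2, -0.1]
grip_width: 0.0384
gripper_force: 0.0
```

>>> step_arm(
  rows=[
    [0, 0, 0, 0, 0, 0],
    [0, 0, 0, 0, 0, 0],
    [0, 0, 0, 0, 0, 0],
    [0, 0, 0, 0, 0, 0],
    [0, 0, 0, 0, 0, 0],
  ],
)

```text
clock: 7.37
tcp_pos: [0.4421, 0.2203, 0.1102]
orientation: [-3.141, -0.033, -0.0]
contact_force: [-0.1, 0.2, 0.2]
grip_width: 0.0383
gripper_force: 0.0
```

```bash
python3 - <<'E'
from h import *
o=r.get_obs();print(o["tcp_pos"],o["orientation"],o["moment"],o["contact_force"],o["grip_width"])
im2=eyes.grab_frame("wrist")[:,:,::-1]; K,E=ext("wrist",o); np.savez("w2.npz",K=K,E=E)
cv2.imwrite("pics/s4.png",cv2.resize(im2[150:370,180:370],None,fx=2.6,fy=2.6,interpolation=cv2.INTER_CUBIC))
E
```

```text
[0.44213179 0.22028381 0.11019909] [-3.14140887e+00 -3.31024016e-02 -1.09627695e-04] [-0.00629504 -0.01385551 -0.00253699] [-0.07424518  0.23556508  0.23805631] 0.03829184906642025
```

View pics/s4.png

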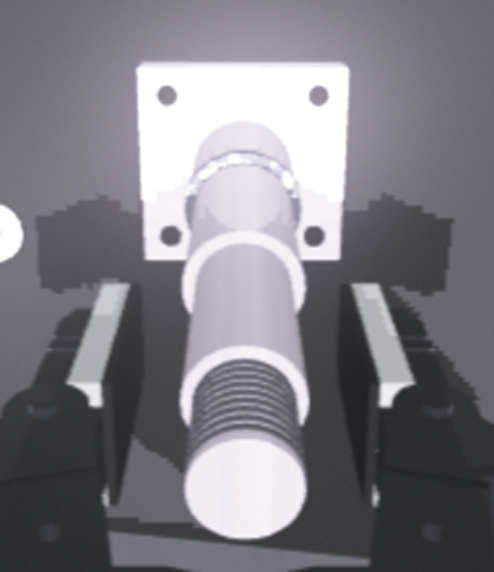

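The axle stands free between the open fingers. In the crop the flange corners are at (138,64), (348,64), (340,258) and (146,258), and the tip disc centre is at (245,488).

```bash
python3 - <<'E'
from h import *
d=np.load("w2.npz");K,E=d["K"],d["E"]
p=np.array([[138,64],[348,64],[340,258],[146,258]])/2.6+[180,150]
c=ray(K,E,p,.010); print(c.round(4),c.mean(0),np.linalg.norm(c-np.roll(c,1,0),axis=1))
print("yaw far edge deg",np.degrees(np.arctan2(*(c[0]-c[1])[[1,0]]))-90,"near",np.degrees(np.arctan2(*(c[3]-c[2])[[1,0]]))-90)
print(ray(K,E,np.array([245,488])/2.6+[180,150],.150))
E
```

```text
[[0.4755 0.2495 0.01  ]
 [0.4767 0.1892 0.01  ]
 [0.416  0.188  0.01  ]
 [0.4148 0.2482 0.01  ]] [0.44574036 0.21875187 0.01      ] [0.06070952 0.06029761 0.06072311 0.06015859]
yaw far edge deg 1.121405046806771 near 1.108258517513363
[[0.44526241 0.21919781 0.15      ]]
```

>>> step_arm(
  rows=[
    [0.006, -0.002, -0.003, 0, 0, 0],
    [0.006, -0.002, -0.003, 0, 0, 0],
    [0.006, -0.002, -0.003, 0, 0, 0],
    [0.006, -0.002, -0.003, 0, 0, 0],
  ],
)

```text
clock: 7.75
tcp_pos: [0.4457, 0.2191, 0.1083]
orientation: [3.141, 0.033, -0.0]
contact_force: [-0.6, 0.7, -0.2]
grip_width: 0.0383
gripper_force: 0.0
```

>>> step_arm(
  rows=[
    [0, 0, 0, 0, 0, 0],
    [0, 0, 0, 0, 0, 0],
    [0, 0, 0, 0, 0, 0],
    [0, 0, 0, 0, 0, 0],
    [0, 0, 0, 0, 0, 0],
  ],
  jaw=1,
  squeeze=60,
)

```text
clock: 8.17
tcp_pos: [0.4457, 0.2195, 0.1085]
orientation: [-3.141, -0.034, -0.0]
contact_force: [-1.3, 1.9, 1.0]
grip_width: 0.0185
gripper_force: 58.6
```

>>> step_arm(
  rows=[
    [0, 0, 0.005, 0, 0, 0],
    [0, 0, 0.02, 0, 0, 0],
    [0, 0, 0.05, 0, 0, 0],
    [0, 0, 0.09, 0, 0, 0],
    [0, 0, 0.133, 0, 0, 0],
  ],
)

```text
clock: 8.58
tcp_pos: [0.4441, 0.2177, 0.1879]
orientation: [3.139, 0.033, -0.007]
contact_force: [0.2, -0.3, -8.8]
grip_width: 0.0182
gripper_force: 59.2
```

>>> step_arm(
  rows=[
    [0.005, -0.024, 0, 0, 0, -0.012],
    [0.015, -0.07, 0, 0, 0, -0.03],
    [0.025, -0.12, 0, 0, 0, -0.05],
    [0.036, -0.17, 0, 0, 0, -0.07],
    [0.046, -0.22, 0, 0, 0, -0.088],
  ],
)

```text
clock: 9.0
tcp_pos: [0.4724, 0.0849, 0.1878]
orientation: [3.114, -0.405, -0.002]
contact_force: [1.4, -0.3, -8.9]
grip_width: 0.0185
gripper_force: 59.5
```

>>> step_arm(
  rows=[
    [0.011, -0.05, 0, 0, 0, 0],
    [0.021, -0.1, 0, 0, 0, 0],
    [0.031, -0.15, 0, 0, 0, 0],
    [0.042, -0.2, 0, 0, 0, 0],
    [0.052, -0.25, 0, 0, 0, 0],
  ],
)

```text
clock: 9.42
tcp_pos: [0.5034, -0.065, 0.1877]
orientation: [3.115, -0.401, -0.003]
contact_force: [0.6, 0.2, -8.9]
grip_width: 0.0186
gripper_force: 59.5
```

>>> step_arm(
  rows=[
    [0.011, -0.05, 0, 0, 0, 0],
    [0.021, -0.1, 0, 0, 0, 0],
    [0.031, -0.15, 0, 0, 0, 0],
    [0.042, -0.2, 0, 0, 0, 0],
    [0.048, -0.228, 0, 0, 0, 0],
  ],
)

```text
clock: 9.83
tcp_pos: [0.532, -0.2048, 0.1874]
orientation: [3.113, -0.407, -0.002]
contact_force: [-0.9, -1.7, -7.8]
grip_width: 0.0182
gripper_force: 59.6
```

>>> step_arm(
  rows=[
    [0.002, -0.01, 0, 0, 0, 0],
    [0.002, -0.01, 0, 0, 0, 0],
    [0.002, -0.01, 0, 0, 0, 0],
    [0.002, -0.01, 0, 0, 0, 0],
  ],
)

```text
clock: 10.17
tcp_pos: [0.5339, -0.2038, 0.1877]
orientation: [-3.115, 0.397, 0.002]
contact_force: [0.5, 0.8, -8.3]
grip_width: 0.0188
gripper_force: 59.6
```

```bash
python3 - <<'E'
from h import *
o=r.get_obs();print(o["clock"],o["tcp_pos"],o["orientation"],o["moment"],o["contact_force"],o["grip_width"])
im2=eyes.grab_frame("wrist")[:,:,::-1]; K,E=ext("wrist",o); np.savez("w3.npz",K=K,E=E)
cv2.imwrite("pics/s5.png",im2)
E
```

```text
10.1667 [ 0.53390769 -0.20379078  0.18774902] [-3.11518003e+00  3.96894470e-01  2.35721495e-03] [ 0.06849602  0.04200025 -0.02232503] [ 0.45693311  0.75482991 -8.3081745 ] 0.01876758492584878
```

View pics/s5.png

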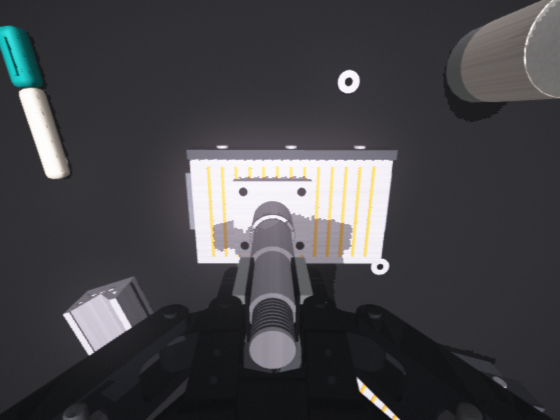

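The wrist view shows the axle over the smallest chuck. The rail's inner edge is at row ~160 (columns 190–396), the flange's far edge is at row ~180, parallel to it, and the bottle is well off to the right. Next I'll measure the gap and the angle.

```bash
python3 - <<'E'
from h import *
im=cv2.imread("pics/s5.png",0).astype(float); d=np.load("w3.npz");K,E=d["K"],d["E"]
print(im[145:200:1,260].astype(int).tolist())
def edge(cols,y0,y1,sgn):
    P=[]
    for c in cols:
        g=sgn*np.diff(im[y0:y1,c-1:c+2].mean(1)); k=int(g.argmax()); P.append([c,y0+k+.5])
    return np.array(P)
rl=edge(range(195,392,3),152,168,1); l=np.polyfit(rl[:,0],rl[:,1],1); print("rail line",l, np.std(rl[:,1]-np.polyval(l,rl[:,0])))
fl=edge(range(240,306,3),176,188,1); m=np.polyfit(fl[:,0],fl[:,1],1); print("flange line",m,np.std(fl[:,1]-np.polyval(m,fl[:,0])))
R0=ray(K,E,[[200,np.polyval(l,200)],[385,np.polyval(l,385)]],.056)
F0=ray(K,E,[[237,np.polyval(m,237)],[309,np.polyval(m,309)]],.0894)
ya=lambda p:np.degrees(np.arctan2(*(p[0]-p[1])[[1,0]]))-90
print(R0.round(4),ya(R0),F0.round(4),ya(F0),np.linalg.norm(F0[0]-F0[1]))
# chuck corners near side at pole face; ends of rail
print(ray(K,E,[[188,155],[398,155]],.056), ray(K,E,[[190,161],[393,161],[198,263],[382,263]],.048))
h=np.array([[243,191.5],[302,191.5],[300,245],[244,245]]); H=ray(K,E,h,.0894); print("holes",H.round(4),H.mean(0))
E
```

```text
[77, 76, 74, 74, 82, 126, 130, 130, 130, 132, 132, 130, 131, 138, 187, 245, 249, 249, 249, 248, 248, 248, 247, 247, 248, 248, 248, 248, 248, 247, 246, 245, 241, 175, 140, 151, 212, 245, 247, 246, 247, 248, 248, 248, 248, 247, 246, 245, 244, 244, 245, 246, 246, 245, 245]
rail line [1.48905821e-03 1.59064450e+02] 0.23100611024459003
flange line [6.22985976e-16 1.80500000e+02] 1.59798695512049e-14
[[ 0.5885 -0.1565  0.056 ]
 [ 0.5493 -0.3062  0.056 ]] -14.68074647568659 [[ 0.5693 -0.1868  0.0894]
 [ 0.5557 -0.2387  0.0894]] -14.59470467939461 0.053614111682495004
[[ 0.59449608 -0.14797561  0.056     ]
 [ 0.55041627 -0.31724733  0.056     ]] [[ 0.58878214 -0.14560477  0.048     ]
 [ 0.54460332 -0.31526071  0.048     ]
 [ 0.49444905 -0.1207995   0.048     ]
 [ 0.44995631 -0.29173817  0.048     ]]
holes [[ 0.56   -0.1888  0.0894]
 [ 0.5489 -0.2318  0.0894]
 [ 0.5066 -0.2204  0.0894]
 [ 0.5178 -0.1773  0.0894]] [ 0.53333576 -0.20456507  0.0894    ]
```

>>> step_arm(
  rows=[
    [0.007, -0.002, 0, 0, 0, 0],
    [0.0135, -0.0036, -0.01, 0, 0, 0],
    [0.0135, -0.0036, -0.025, 0, 0, 0],
    [0.0135, -0.0036, -0.038, 0, 0, 0],
    [0.0135, -0.0036, -0.045, 0, 0, 0],
  ],
)

```text
clock: 10.63
tcp_pos: [0.5415, -0.2074, 0.1591]
orientation: [-3.116, 0.4, 0.005]
contact_force: [-1.4, -0.1, -9.7]
grip_width: 0.0187
gripper_force: 59.6
```

>>> step_arm(
  rows=[
    [0, 0, 0, 0, 0, 0],
    [0, 0, 0, 0, 0, 0],
    [0, 0, 0, 0, 0, 0],
    [0, 0, 0, 0, 0, 0],
  ],
)

```text
clock: 10.97
tcp_pos: [0.5429, -0.208, 0.1616]
orientation: [3.116, -0.4, 0.001]
contact_force: [0.3, 0.6, -9.2]
grip_width: 0.0185
gripper_force: 59.5
```

>>> step_arm(
  rows=[
    [0, 0, -0.0015, 0, 0, 0],
    [0, 0, -0.003, 0, 0, 0],
    [0, 0, -0.0045, 0, 0, 0],
    [0, 0, -0.006, 0, 0, 0],
    [0, 0, -0.006, 0, 0, 0],
  ],
)

```text
clock: 11.38
tcp_pos: [0.5424, -0.2078, 0.1574]
orientation: [-3.116, 0.4, 0.001]
contact_force: [-0.8, 0.6, -9.2]
grip_width: 0.0185
gripper_force: 59.5
```

>>> step_arm(
  rows=[
    [0, 0, -0.001, 0, 0, 0],
    [0, 0, -0.002, 0, 0, 0],
    [0, 0, -0.002, 0, 0, 0],
  ],
)

```text
clock: 11.63
tcp_pos: [0.5427, -0.2079, 0.1566]
orientation: [3.116, -0.4, 0.0]
contact_force: [-0.8, 0.4, -6.4]
grip_width: 0.0184
gripper_force: 60.1
```

```bash
python3 - <<'E'
from h import *
o=r.get_obs();print(o["clock"],o["tcp_pos"],o["orientation"],o["moment"],o["contact_force"])
im2=eyes.grab_frame("wrist")[:,:,::-1]; K,E=ext("wrist",o); np.savez("w4.npz",K=K,E=E)
cv2.imwrite("pics/s6.png",im2)
im=cv2.cvtColor(im2,cv2.COLOR_BGR2GRAY)
for c in(180,230,260,300,380): print(c,im[120:190,c].tolist())
E
```

```text
11.6333 [ 0.54272765 -0.20786734  0.15660286] [ 3.11594775e+00 -3.99947856e-01  3.79934059e-04] [0.00207431 0.12778936 0.02065698] [-0.8109501   0.3660282  -6.42962816]
180 [53, 53, 54, 54, 54, 54, 53, 53, 54, 54, 55, 54, 55, 55, 55, 56, 55, 55, 57, 56, 56, 56, 57, 56, 57, 57, 58, 58, 58, 58, 58, 59, 59, 59, 60, 60, 61, 63, 62, 62, 61, 62, 63, 62, 60, 58, 59, 67, 114, 119, 119, 119, 119, 119, 121, 120, 120, 124, 162, 240, 245, 245, 244, 243, 242, 242, 243, 242, 242, 242]
230 [54, 54, 55, 55, 56, 55, 56, 56, 56, 56, 57, 58, 58, 59, 58, 60, 59, 59, 60, 61, 62, 61, 61, 61, 62, 62, 64, 64, 65, 64, 65, 65, 66, 66, 68, 68, 68, 68, 70, 70, 70, 63, 65, 66, 68, 69, 70, 79, 121, 127, 127, 127, 128, 128, 129, 128, 129, 132, 174, 245, 248, 248, 248, 247, 247, 243, 234, 232, 233, 232]
260 [56, 55, 55, 55, 55, 57, 58, 57, 56, 56, 58, 57, 58, 59, 59, 59, 59, 58, 61, 59, 61, 61, 62, 62, 64, 63, 63, 64, 64, 65, 65, 66, 66, 67, 68, 68, 68, 70, 69, 71, 71, 71, 62, 66, 69, 69, 70, 78, 121, 126, 126, 127, 126, 128, 128, 129, 126, 129, 142, 132, 145, 211, 245, 247, 247, 247, 248, 249, 248, 248]
300 [56, 56, 56, 57, 56, 56, 56, 56, 57, 56, 58, 58, 59, 59, 59, 58, 59, 59, 59, 60, 60, 61, 61, 61, 61, 63, 64, 65, 64, 65, 65, 66, 66, 66, 67, 69, 69, 69, 69, 69, 70, 70, 66, 67, 68, 68, 70, 79, 121, 126, 126, 126, 126, 127, 127, 127, 127, 131, 145, 131, 136, 184, 243, 246, 245, 246, 245, 227, 114, 78]
380 [56, 56, 56, 55, 57, 57, 57, 57, 56, 57, 58, 56, 58, 57, 57, 58, 57, 56, 57, 57, 57, 58, 59, 58, 60, 59, 60, 59, 60, 60, 60, 61, 59, 61, 61, 61, 63, 61, 62, 63, 62, 61, 59, 57, 56, 58, 58, 67, 111, 116, 117, 118, 117, 116, 117, 116, 116, 127, 184, 242, 245, 245, 245, 244, 243, 237, 239, 235, 237, 230]
```

>>> step_arm(
  rows=[
    [0.001, 0, 0, 0, 0, 0],
    [0.002, -0.0005, 0, 0, 0, 0],
    [0.0035, -0.001, 0, 0, 0, 0],
    [0.0035, -0.001, 0, 0, 0, 0],
    [0.0035, -0.001, 0, 0, 0, 0],
  ],
)

```text
clock: 12.1
tcp_pos: [0.544, -0.2082, 0.1568]
orientation: [-3.116, 0.4, 0.003]
contact_force: [-5.1, 1.8, 1.6]
grip_width: 0.0188
gripper_force: 60.6
```

```bash
python3 - <<'E'
from h import *
d=np.load("w4.npz");K,E=d["K"],d["E"]; n=np.array([.9674,-.2534,0])
print("before nudge gap",(ray(K,E,[260,178.2],.056)-ray(K,E,[260,180.8],.058))@n)
o=r.get_obs();print(o["clock"],o["tcp_pos"],o["orientation"],o["moment"],o["contact_force"])
im2=eyes.grab_frame("wrist")[:,:,::-1]
im=cv2.cvtColor(im2,cv2.COLOR_BGR2GRAY)
for c in(220,245,260,300,320): print(c,im[165:190,c].tolist())
E
```

```text
before nudge gap [0.00156874]
12.1 [ 0.54403089 -0.20819402  0.15684466] [-3.11599168e+00  3.99862169e-01  2.66246557e-03] [ 0.41397924  1.4150755  -0.01960649] [-5.06279101  1.82074354  1.58213171]
220 [127, 95, 72, 75, 96, 122, 125, 125, 126, 127, 126, 126, 126, 128, 158, 243, 247, 247, 247, 246, 246, 246, 245, 246, 246]
245 [69, 69, 69, 71, 98, 124, 126, 125, 126, 127, 127, 129, 127, 128, 133, 159, 139, 180, 245, 247, 247, 247, 248, 245, 183]
260 [66, 68, 70, 74, 97, 123, 126, 125, 125, 126, 126, 127, 127, 126, 130, 142, 139, 186, 245, 247, 247, 247, 248, 249, 249]
300 [66, 69, 69, 73, 97, 123, 126, 127, 126, 126, 126, 127, 127, 126, 133, 166, 135, 160, 243, 246, 246, 246, 247, 243, 124]
320 [67, 68, 69, 73, 98, 123, 126, 127, 126, 125, 126, 127, 127, 128, 146, 223, 246, 247, 246, 246, 245, 233, 228, 226, 226]
```

>>> step_arm(
  rows=[
    [-0.0012, 0.0003, -0.0003, 0, 0, 0],
    [-0.0012, 0.0003, -0.0003, 0, 0, 0],
    [-0.0012, 0.0003, -0.0003, 0, 0, 0],
  ],
  squeeze=25,
)

```text
clock: 12.4
tcp_pos: [0.5437, -0.2081, 0.1568]
orientation: [3.116, -0.4, -0.001]
contact_force: [-5.3, 2.2, 2.9]
grip_width: 0.0183
gripper_force: 60.6
```

>>> step_arm(
  rows=[
    [0, 0, 0, 0, 0, 0],
    [0, 0, 0, 0, 0, 0],
    [0, 0, 0, 0, 0, 0],
    [0, 0, 0, 0, 0, 0],
    [0, 0, 0, 0, 0, 0],
  ],
  jaw=0.5,
)

```text
clock: 12.82
tcp_pos: [0.5446, -0.2084, 0.1565]
orientation: [3.116, -0.4, 0.002]
contact_force: [-0.5, 0.2, 0.5]
grip_width: 0.0426
gripper_force: 0.0
```

```bash
python3 - <<'E'
from h import *
o=r.get_obs();print(o["clock"],o["tcp_pos"],o["contact_force"],o["grip_width"])
im2=eyes.grab_frame("wrist")[:,:,::-1]; K,E=ext("wrist",o); np.savez("w5.npz",K=K,E=E)
cv2.imwrite("pics/s7.png",cv2.resize(im2[150:370,170:400],None,fx=2.6,fy=2.6,interpolation=cv2.INTER_CUBIC))
E
```

```text
12.8167 [ 0.54459476 -0.20843891  0.15653378] [-0.49262006  0.15081978  0.53909415] 0.04264822406601997
```

View pics/s7.png

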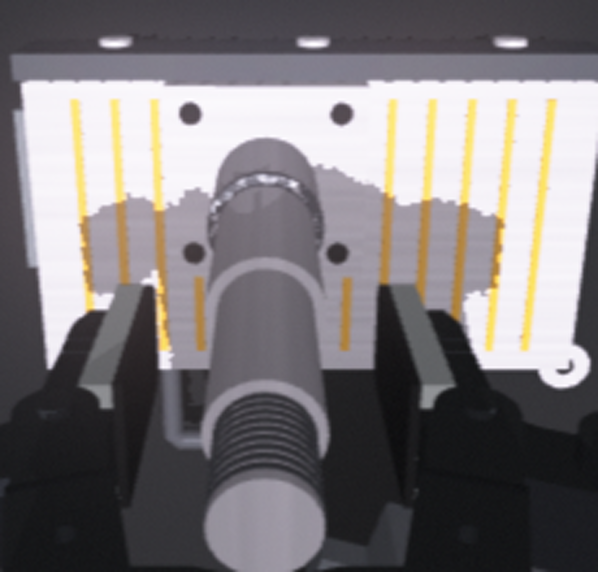

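The axle stands released on the pole face. Its flange's far edge, crop row ~86, meets the rail's inner edge, row ~81, and is parallel to it. The tip is centred at (265,525). One numeric check follows.

```bash
python3 - <<'E'
from h import *
d=np.load("w5.npz");K,E=d["K"],d["E"]; n=np.array([.9674,-.2534,0])
f=lambda p,z: ray(K,E,np.array(p)/2.6+[170,150],z)
H=f([[190,113],[342,113],[338,253],[194,253]],.058); c=H.mean(0); t=f([265,525],.198)[0]
print("centre",c,"tip",t,"tilt",np.linalg.norm((t-c)[:2])/.14)
Rl=f([[60,81],[560,81]],.056); print("dist to rail",(Rl-c)@n)
ya=lambda a,b:np.degrees(np.arctan2(*(a-b)[[1,0]]))-90
print(ya(H[0],H[1]),ya(H[3],H[2]),ya(Rl[0],Rl[1]))
E
```

```text
centre [ 0.54250944 -0.20897668  0.058     ] tip [ 0.54318335 -0.20880811  0.198     ] tilt 0.0049619502796116
dist to rail [0.03117041 0.03107924]
-14.716021324739629 -14.723961885470857 -14.714325693945199
```

Distance to the rail is about 31 mm, the flange is parallel to it and the axle is upright. I'll rise clear of it, open, then hand in.

>>> step_arm(
  rows=[
    [0, 0, 0, 0, 0, 0],
    [0, 0, 0.02, 0, 0, 0],
    [0, 0, 0.06, 0, 0, 0],
    [0, 0, 0.11, 0, 0, 0],
    [0, 0, 0.16, 0, 0, 0],
  ],
)

```text
clock: 13.28
tcp_pos: [0.5436, -0.2081, 0.2538]
orientation: [-3.116, 0.399, 0.001]
contact_force: [0.6, -0.8, -0.3]
grip_width: 0.0429
gripper_force: 0.0
```

>>> step_arm(
  rows=[
    [0, 0, 0, 0, 0, 0],
    [0, 0, 0, 0, 0, 0],
    [0, 0, 0, 0, 0, 0],
    [0, 0, 0, 0, 0, 0],
    [0, 0, 0, 0, 0, 0],
  ],
)

```text
clock: 13.7
tcp_pos: [0.5432, -0.2081, 0.2511]
orientation: [-3.116, 0.4, 0.004]
contact_force: [-0.2, -0.5, -0.5]
grip_width: 0.0428
gripper_force: 0.0
```

```bash
python3 -c "
from bench import r
print(r.hand_in())"
```

```text
the job is handed in; nothing more can be done
None
```

The job is handed in at about 14 s on the clock (no verdict came back): before I raised the arm clear, the axle measured upright within 0.005 rad on the smallest chuck, parallel to the rail and about 31 mm from flange centre to rail face.

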